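# Hold a cellared bottle up to the inspection lamp

## Task

First swing the inspection lamp round by its stiff arm until its light shines straight back across the table to your side, and let go of it. Then lift the bottle with the red capsule up out of its rack, keeping it lying level with its white paint mark uppermost all the way so that the deposit in it is not stirred, and hold it still in front of the lamp: broadside to the light, at the lamp's height, about a hand's breadth from its face, with the start of the neck in the middle of the light and the bottle touching nothing but your fingers. Finish while you are still holding it there; leave the gold-capped bottle and the mug, jar and tin where they are.

Things in the scene. Friction and masses are not known exactly. Their poses are not given: they have to be found in the camera images.
- bottle_red: Sealed dark green half bottle with red capsule, lying level, 240 mm long, body 60 mm in diameter, 0.55 to 0.85 kg. Origin on its axis 85 mm from its base, near its centre of mass (grip here), 62 mm above the table in the rack. x along the axis to the mouth; z up at the start, through the white brushed mark. Body x = -85 to +50 mm, shoulder to +85, neck (30 mm in diameter) to +155.
- bottle_red_neck (a point): Point on the red-capped bottle's axis where the neck begins, 85 mm from bottle_red's origin towards the mouth.
- bottle_gold: The other bottle: the same in all sizes, with a gold-yellow capsule. To be left lying in the rack.
- rack: Low wooden rack, fixed. Origin on the table midway between the bottles' origins; x along the bottles to their mouths. Two places, y = +65 and -65 mm; either bottle may be in either. Two scalloped cross bars 18 mm thick carry them at x = -62 (43 mm high) and +116 mm (55 mm high); between are only slats 14 mm high, so fingers can reach down on both sides of a body.
- lamp: Inspection lamp's fixed part: round weighted foot 160 mm in diameter, firm on the table, and an upright post 18 mm in diameter to a cap 296 mm above the table. Origin under the post, on the table.
- lamp_arm (a joint): Swivel of the lamp's arm about the post, rad, grows clockwise seen from above, range -0.6 to 1.6. At 0 the arm lies along lamp's -y axis and the light shines along its -x. A stiff swivel that takes about 0.5 N m to turn and stays where it is left. At the start it stands 0.8 to 1.35.
- lamp_pivot (a point): Point on the swivel's vertical axis at the height of the arm tube, 250 mm above the table.
- lamp_tube (a point): Point on the middle line of the level aluminium arm tube (14 mm in diameter), 135 mm from the pivot, 250 mm above the table: free room above and beside it, so it can be gripped or pushed here. The point's y axis runs along the tube towards the post.
- lamp_lens (a point): Middle of the lamp's flat lit face (disc 80 mm in diameter, facing level) on a green head 92 mm in diameter and 86 mm long that hangs below the tube's end, 220 mm from the pivot; 185 mm above the table. The light shines along this point's -x axis; y runs along the arm towards the post; z is up.
- mug: White enamel mug with blue handle, 82 mm in diameter, 78 mm high, loose, origin under its centre. Not part of the job.
- jar: Terracotta jar, 92 mm in diameter, 120 mm high, loose, origin under its centre. Not part of the job.
- tin: Yellow tin with a steel lid, 79 mm in diameter, 74 mm high, loose, origin under its centre. Not part of the job.
- table_mid (a point): Fixed point on the table top (height 0) straight ahead of the robot, near the table's middle. Its x axis points straight away from the robot, so light shining along its -x shines straight back to the robot's side.
Mind the look-alikes: they are no part of the job. What is shaped like the bottle_red but pink is not meant. Leave any purple look-alike of the bottle_gold alone.

How it is judged:
By the outcome, as a careful person would: the job done as asked, in the order asked, and still so for the second after the job is handed in, while the arm keeps its last pose, push and grip.
It also fails if it takes over 64 s, if anything falls off the work surface, if the arm or the gripper's body presses on something with over 40 N, if the wrist force passes 120 N, or if a joint passes its speed limit or range.

## Robot

A 6-joint arm with a two-finger parallel gripper is mounted at the origin on the work surface. World frame = base frame: x ahead of the robot, y to its left, z up, the work surface at z = 0. Lengths are in m, angles in rad, forces in N, time in s.
With the tool pointing down it reaches from about 0.425 to 0.95 m from the base axis. Payload 3.5 kg.
Tool frame: the origin (TCP) lies on the centre line of the jaws, within the pads' length; the fingertips stand 17 mm ahead of it and the grasp point (between the pads) lies 2 mm behind it; z points along the fingers, y is the direction in which the jaws open and shut (so a half turn about z gives the same grasp; the last joint's range is limited). The gripper opens to 85 mm and grips with 20 to 120 N. Pads are 22 mm wide; open, the fingers measure 114 mm over their backs; the gripper's body (76 mm by 85 mm) begins 54 mm behind the grasp point. The pads swing forward as they close: fully open they stand 13 mm farther back than shut.
Start: joints at [-1.287, 0.286, 1.577, -0, 1.279, -0.15], TCP at [0.284, -0.612, 0.248] pointing down, gripper open.
Joint ranges: [-2.77, 2.77], [-0.9, 2.22], [0.21, 2.48], [-1.53, 4.67], [0.24, 2.81], [-2.84, 2.84]. Speed limits (rad/s): [2.79, 2.79, 3.14, 3.14, 3.14, 3.14].

## Interface

Orientations are given as a rotation vector (axis times angle).
In Python, from bench import robot, vision gives the robot as it stands.
- The arm moves only by the tool move_arm, never from a script. Its argument "increments" is text: rows parted by semicolons, each of 7 numbers parted by spaces: the shift along the tool's x, y, z in mm, then the turn, a rotation vector about the tool's x, y, z in rad, then the closure, from -1 (fully open) to 1 (shut), so that 0 is half open. In form: tx ty tz ax ay az claw; .... A call has 1 to 12 rows; each row shifts and turns the pose as measured when the row begins, along the tool's axes as they then stand; what a row does not reach is not made up. A row lasts 1/8 s, in which the tool goes at most 62.5 mm and 10.7 degrees, less where a joint would pass 70% of its speed; a pose out of reach is approached as far as the arm can. A call is refused whole if a number of a shift passes 62.5 or a number of a turn 0.188, either way. A call with a gripper value outside its range is refused whole. The fingers move at their own pace and stop on an object; "grip_force" is the grip in N (left out, the last holds). Time passes only in rows, so rows that do not move let the fingers close. It gives the time, the measured TCP pose, the force and the opening at its end, in the units of the state.
- robot.read_state(): the state, without advancing time (a new reading comes with each control period).
- vision.snapshot(name): name is "scene" or "side" or "wrist"; returns a dict with "image" (480x640x3 uint8, red, green, blue), "fx", "fy", "cx", "cy" (pixels), "k1" (the pictures are not rectified: a ray, as slopes to the right and down, at radius r is drawn at 1 + k1 r^2 times it, then the intrinsics apply), "world_to_cam" (4x4, takes a point from world to camera coordinates). Camera axes: x right, y down, z forward; pixel columns grow to the right and rows downward; lengths in m; the calibration is good to about 2 mm. A picture is of the moment at which its call begins. There is no depth.
- robot.finish_job(): hands the job in, once; it reports no verdict.
The state is a dict: "time_s": time; "joints": joint angles; "qd": joint speeds; "effort": joint torques, N m; "ee_pos": TCP position; "orientation": TCP orientation; "contact_force": force on the tool from outside, world axes, zero at the start; "wrist_torque": the same for the moment, N m; "gripper_width": finger opening in m.
Only numpy, scipy, OpenCV 4.12 (cv2) and the standard library are available. Lean on these libraries where they do the work, as an engineer would, in place of code of your own. Each camera call takes 0.05 s, during which the arm holds its last target. There are 200 camera calls.

## Working session

There is one attempt and no reset: what is moved stays moved. The work goes in short steps, Python scripts to look and compute and a tool call to move; the robot and the scene stay as the last step left them, time stands still between calls to the robot, and variables do not carry over. Pictures are saved under pics/ and viewed, about 8 in all and at most 12, crops included, and the job is handed in when it is done.

Besides the shell and the picture viewer there is one more tool, called by a JSON object that holds its "fn" and its "kwargs", one argument or row to a line. move_arm: Moves the arm, as the interface text tells. Its arguments: {"type":"object","properties":{"increments":{"type":"string"},"grip_force":{"type":"number"}},"required":["increments"]}

```bash
mkdir -p pics; cat > h.py <<'E'
import numpy as np, cv2
from bench import robot, vision
from scipy.spatial.transform import Rotation as R
def snap(n,f=None):
    s=vision.snapshot(n)
    if f: cv2.imwrite('pics/'+f,s['image'][:,:,::-1])
    return s
def ray(s,u,v):
    p=np.array([(u-s['cx'])/s['fx'],(v-s['cy'])/s['fy']]);q=p.copy()
    for _ in range(20): q=p/(1+s['k1']*(q@q))
    T=np.array(s['world_to_cam']);Rm=T[:3,:3]
    return -Rm.T@T[:3,3], Rm.T@np.array([q[0],q[1],1])
def atz(s,u,v,z):
    o,d=ray(s,u,v); return o+d*(z-o[2])/d[2]
def proj(s,P):
    T=np.array(s['world_to_cam']);c=T[:3,:3]@np.array(P)+T[:3,3];q=c[:2]/c[2];q=q*(1+s['k1']*(q@q))
    return np.array([q[0]*s['fx']+s['cx'],q[1]*s['fy']+s['cy']])
def tri(*obs):
    A=np.zeros((3,3));b=np.zeros(3)
    for s,u,v in obs:
        o,d=ray(s,u,v);d=d/np.linalg.norm(d);M=np.eye(3)-np.outer(d,d);A+=M;b+=M@o
    return np.linalg.solve(A,b)
E
python3 - <<'E'
from h import *
import pickle
d={n:snap(n,n+'0.png') for n in('scene','side')}
pickle.dump(d,open('d0.pkl','wb'))
for n in d:
    s=d[n];print(n,s['fx'],s['k1'],ray(s,320,240))
print(robot.read_state())
E
```

```text
scene 578.0841328973326 -0.02560430790919037 (array([ 1.40846707, -0.65189623,  0.99126372]), array([-0.66132504,  0.43821191, -0.60892655]))
side 605.2332155719789 0.01789448103125137 (array([-0.18570771, -1.07975774,  1.42229357]), array([ 0.38844423,  0.58837411, -0.70920119]))
{'time_s': 0.1, 'joints': array([-1.28701410e+00,  2.87132196e-01,  1.57804805e+00, -2.55818564e-05,
        1.27860121e+00, -1.50002581e-01]), 'qd': array([-9.32010223e-05, -7.05682475e-04, -4.12375144e-03,  6.51379673e-04,
        2.97786353e-03,  9.26974322e-04]), 'effort': array([ 3.27455555e-04, -4.07296014e+01, -2.93698990e+01, -1.67376170e-04,
        3.43077343e-03, -1.32251552e-05]), 'ee_pos': array([ 0.28356788, -0.6119242 ,  0.24703926]), 'orientation': array([-3.06585433e+00, -6.75599519e-01,  2.68002464e-04]), 'contact_force': array([ 0.89148436, -0.01443337,  0.46995743]), 'wrist_torque': array([-0.00832602,  0.01315315, -0.02597556]), 'gripper_width': 0.08534550512017942}
```

View pics/scene0.png

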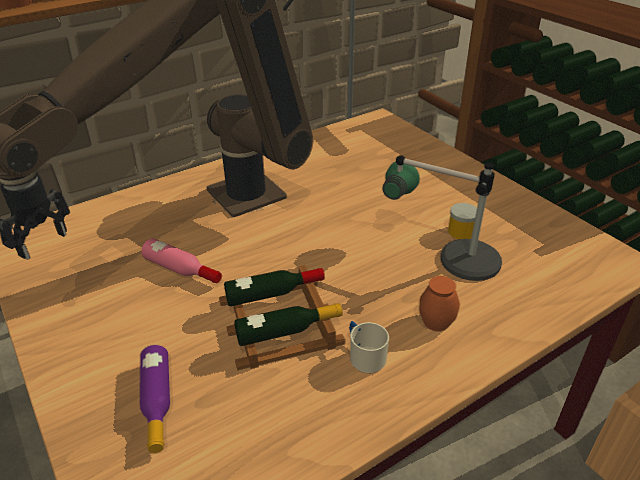

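View pics/side0.png

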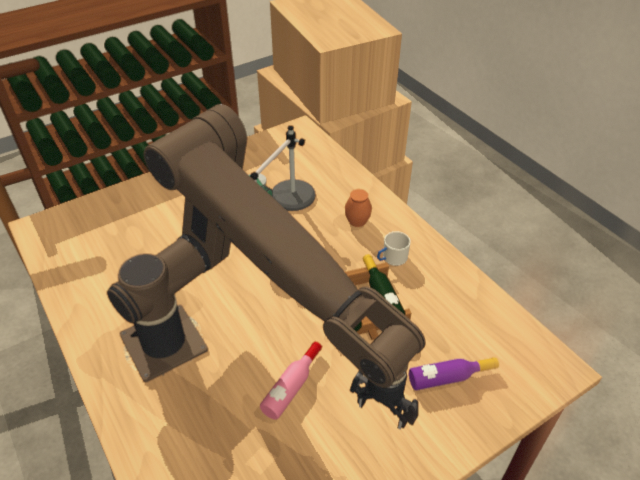

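The scene view shows the candidates. Dark green with a red capsule is in the rack at (275,286), pink with a red capsule lies on the table at (180,260), the gold-capped bottle is at (288,322) and the purple one at (155,395). The green one at (275,286) fits. The lamp post is at (475,200), its head at (402,180). I'll confirm in a crop.

```bash
python3 - <<'E'
import cv2,numpy as np
i=cv2.imread('pics/scene0.png')
a=cv2.resize(i[250:370,210:370],(800,600),interpolation=cv2.INTER_CUBIC)
b=cv2.resize(i[145:285,370:510],(600,600),interpolation=cv2.INTER_CUBIC)
cv2.imwrite('pics/c1.png',a);cv2.imwrite('pics/c2.png',b)
E
```

```text
(no output)
```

View pics/c1.png

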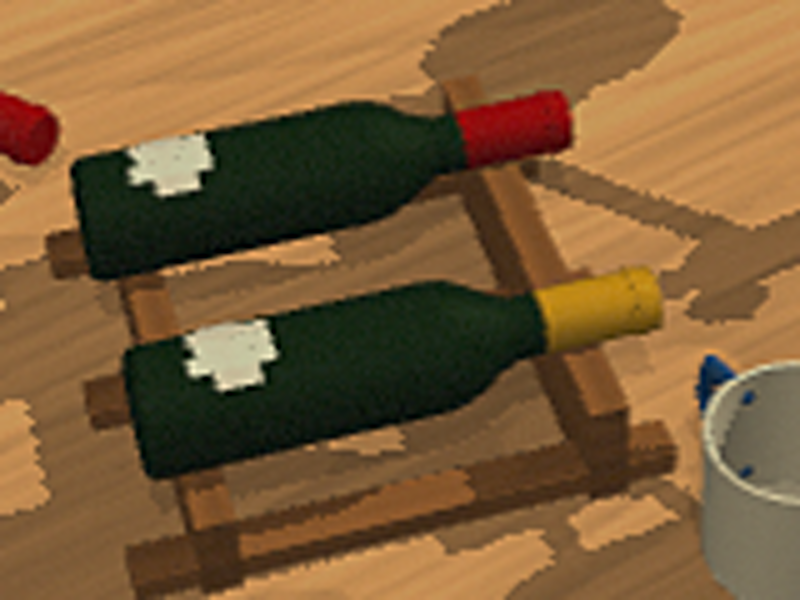

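View pics/c2.png

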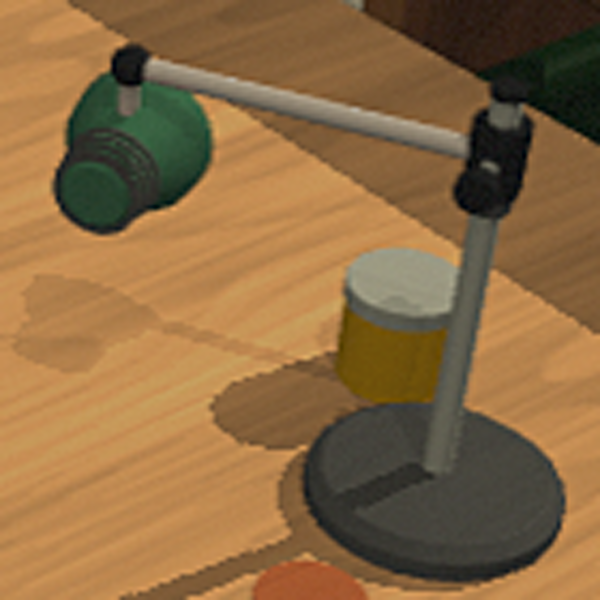

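The crops confirm bottle_red: the upper dark green bottle in the rack, red capsule ending near (323,274), white mark on top. The lamp head shows its ribbed back to the camera, so the light shines away from it. Next I fit the rack pose from masks and measure the lamp.

```bash
cat > fit.py <<'E'
from h import *
import pickle
from scipy.optimize import minimize
d=pickle.load(open('d0.pkl','rb'));s=d['scene']
c2=lambda u,v:(370+u/4.2857,145+v/4.2857)
print('foot',atz(s,*c2(438,472),.016),'cap',atz(s,*c2(508,90),.296))
te=atz(s,*c2(131,64),.25);tp=atz(s,*c2(488,150),.25);tm=atz(s,*c2(300,104),.25)
print('tube end',te,'pivot',tp,'mid',tm,np.linalg.norm(te-tp),'ang',np.degrees(np.arctan2(*(te-tp)[[1,0]])))
sd=d['side'];print('side foot',atz(sd,294,195,.016),'cap',atz(sd,291,131,.296),'tubeend',atz(sd,255,177,.25))
print('jar',atz(s,438,285,.12),'mug',atz(s,370,335,.078),'tin',atz(s,463,212,.074))
im=s['image'].astype(int);r,g,b=im[...,0],im[...,1],im[...,2]
hsv=cv2.cvtColor(s['image'],cv2.COLOR_RGB2HSV);H,S,V=[hsv[...,i].astype(int) for i in range(3)]
m=((g>r+5)&(V<90))|(((H<6)|(H>174))&(S>190)&(V>80))|((H>21)&(H<32)&(S>190)&(V>100))
m[:, :222]=0;m[:,346:]=0;m[:255]=0;m[355:]=0
m[:285,:222]=0
m=cv2.morphologyEx(m.astype(np.uint8),cv2.MORPH_OPEN,np.ones((3,3)))
n,l,st,_=cv2.connectedComponentsWithStats(m)
print(st[1:])
prof=[(-.085,.03),(.05,.03),(.0617,.026),(.0733,.020),(.085,.015),(.155,.015)]
K=4
def render(p):
    x,y,a=p;o=np.zeros((480*K,640*K),np.uint8);c,sn=np.cos(a),np.sin(a);t=np.linspace(0,2*np.pi,24)
    for yy in(.065,-.065):
        pts=[]
        for X,rad in prof:
            pts.append(np.array([proj(s,(x+c*X-sn*(yy+rad*np.cos(k)),y+sn*X+c*(yy+rad*np.cos(k)),.062+rad*np.sin(k))) for k in t]))
        for A,B in zip(pts,pts[1:]): cv2.fillConvexPoly(o,cv2.convexHull(((np.vstack([A,B])+.5)*K).astype(np.int32)),255)
    return cv2.resize(o,(640,480),interpolation=cv2.INTER_AREA)/255.
f=lambda p:np.abs(render(p)-m).sum()
q0=atz(s,268,289,.062);q1=atz(s,278,327,.062)
e0=atz(s,322,275,.062);
a0=np.arctan2(*(e0-q0)[[1,0]]);x0=(q0+q1)/2
print('init',x0,a0)
best=min((minimize(f,[x0[0]+dx*np.cos(a0),x0[1]+dx*np.sin(a0),a0],method='Nelder-Mead',options=dict(initial_simplex=[[x0[0]+i*.02+dx*np.cos(a0),x0[1]+j*.02+dx*np.sin(a0),a0+k*.1] for i,j,k in((0,0,0),(1,0,0),(0,1,0),(0,0,1))],maxiter=150)) for dx in(0,.03)),key=lambda r:r.fun)
print(best.x,best.fun,m.sum())
x,y,a=best.x
for yy in(.065,-.065):
    P=[x-np.sin(a)*yy,y+np.cos(a)*yy,.062];print(yy,P,proj(s,P))
E
python3 fit.py
```

```text
foot [0.63339473 0.34848554 0.016     ] cap [0.63938458 0.33695046 0.296     ]
tube end [0.43972712 0.24002731 0.25      ] pivot [0.62899265 0.34291749 0.25      ] mid [0.53137788 0.29066425 0.25      ] 0.21542475668137528 ang -151.47022683291016
side foot [0.63054679 0.32488788 0.016     ] cap [0.62280263 0.31594937 0.296     ] tubeend [0.43881361 0.22716729 0.25      ]
jar [0.7487586  0.10125352 0.12      ] mug [ 0.75330947 -0.09184879  0.078     ] tin [0.52984295 0.40639384 0.074     ]
[[ 225  268   99   35 1517]
 [ 235  307   84   37 1635]]
init [ 0.54893739 -0.21383696  0.062     ] 1.350486292313284
[ 0.53177    -0.21867599  1.28859378] 1372.478431372549 3152
0.065 [np.float64(0.46934110826561565), np.float64(-0.20057532620402768), 0.062] [260.93493133 285.83430664]
-0.065 [np.float64(0.5941988831149492), np.float64(-0.2367766529707796), 0.062] [274.10046868 323.14535887]
```

```bash
sed -i 's/^m=cv2.morph.*/m=cv2.morphologyEx(m.astype(np.uint8),cv2.MORPH_CLOSE,np.ones((9,9)));m=cv2.morphologyEx(m,cv2.MORPH_OPEN,np.ones((5,5)))/; s/(g>r+5)&(V<90)/(g>=r)\&(V<90)/' fit.py
cat >> fit.py <<'E'
print(render(best.x).sum())
o=s['image'][:,:,::-1].copy();e=(render(best.x)>.5).astype(np.uint8)
for mm,col in((m,(255,0,255)),(e,(0,255,255))):
    cs,_=cv2.findContours(mm,cv2.RETR_EXTERNAL,cv2.CHAIN_APPROX_NONE)
    cv2.drawContours(o,cs,-1,col,1)
cv2.imwrite('pics/fit.png',cv2.resize(o[250:370,210:370],(800,600),interpolation=cv2.INTER_NEAREST))
E
python3 fit.py
```

```text
foot [0.63339473 0.34848554 0.016     ] cap [0.63938458 0.33695046 0.296     ]
tube end [0.43972712 0.24002731 0.25      ] pivot [0.62899265 0.34291749 0.25      ] mid [0.53137788 0.29066425 0.25      ] 0.21542475668137528 ang -151.47022683291016
side foot [0.63054679 0.32488788 0.016     ] cap [0.62280263 0.31594937 0.296     ] tubeend [0.43881361 0.22716729 0.25      ]
jar [0.7487586  0.10125352 0.12      ] mug [ 0.75330947 -0.09184879  0.078     ] tin [0.52984295 0.40639384 0.074     ]
[[ 225  269   99   37 1809]
 [ 235  307   84   38 1865]]
init [ 0.54893739 -0.21383696  0.062     ] 1.350486292313284
[ 0.53437194 -0.21951402  1.2953816 ] 869.1803921568627 3674
0.065 [np.float64(0.4718216290033904), np.float64(-0.2018375216112086), 0.062] [260.97976639 286.60932669]
-0.065 [np.float64(0.5969222535225079), np.float64(-0.23719050939055725), 0.062] [274.55645864 323.95453101]
4515.886274509804
```

View pics/fit.png

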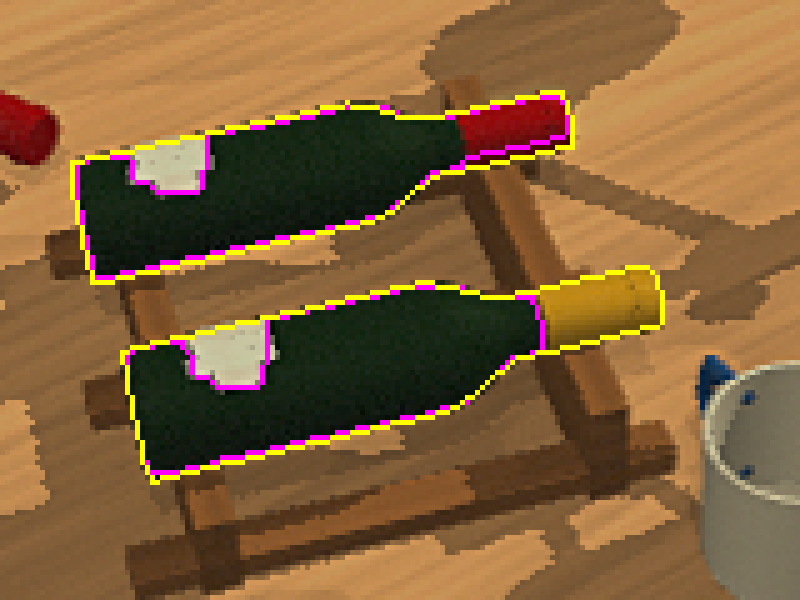

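```bash
cat >> h.py <<'E'
def plan(steps):
    """steps: (x,y,z,jaw_yaw_deg,n); prints rows tool frame"""
    st=robot.read_state();p=np.array(st['ee_pos']);Rm=R.from_rotvec(st['orientation'])
    y=Rm.as_matrix()[:,1];print('t',round(st['time_s'],2),'p',p.round(4),'jaw',np.degrees(np.arctan2(y[1],y[0])).round(2),'zax',Rm.as_matrix()[:,2].round(3),'j',st['joints'].round(2),'w',round(st['gripper_width'],4),'F',st['contact_force'].round(1))
    for x,yy,z,a,n in steps:
        a=np.radians(a);Y=np.array([np.cos(a),np.sin(a),0]);Z=np.array([0,0,-1.]);G=R.from_matrix(np.c_[np.cross(Y,Z),Y,Z])
        w=(Rm.inv()*G).as_rotvec();P=np.array([x,yy,z])
        for i in range(n):
            q=p+(P-p)/(n-i);dl=Rm.inv().apply(q-p)*1000;dw=(Rm.inv()*G).as_rotvec()/(n-i)
            print(*dl.round(1),*dw.round(3));p=q;Rm=Rm*R.from_rotvec(dw)
        print('--')
E
python3 -c "
from h import *
plan([(.45,-.2,.40,-65,10),(.512,.277,.40,-61.5,10),(.512,.277,.252,-61.5,4)])"
```

```text
t 0.1 p [ 0.2836 -0.6119  0.247 ] jaw -65.15 zax [-0.001  0.002 -1.   ] j [-1.29  0.29  1.58 -0.    1.28 -0.15] w 0.0853 F [ 0.9 -0.   0.5]
32.4 -30.4 -15.2 -0.0 -0.0 -0.0
32.4 -30.4 -15.2 -0.0 -0.0 -0.0
32.4 -30.4 -15.2 -0.0 -0.0 -0.0
32.4 -30.4 -15.2 -0.0 -0.0 -0.0
32.4 -30.4 -15.3 -0.0 -0.0 -0.0
32.5 -30.4 -15.3 -0.0 -0.0 -0.0
32.5 -30.3 -15.3 -0.0 -0.0 -0.0
32.5 -30.3 -15.3 -0.0 -0.0 -0.0
32.5 -30.3 -15.3 -0.0 -0.0 -0.0
32.5 -30.3 -15.3 -0.0 -0.0 -0.0
--
25.8 -40.6 0.0 -0.0 -0.0 -0.006
26.0 -40.5 0.0 -0.0 -0.0 -0.006
26.3 -40.3 0.0 -0.0 -0.0 -0.006
26.5 -40.1 0.0 -0.0 -0.0 -0.006
26.8 -40.0 0.0 -0.0 -0.0 -0.006
27.0 -39.8 0.0 -0.0 -0.0 -0.006
27.2 -39.6 0.0 -0.0 -0.0 -0.006
27.5 -39.5 0.0 -0.0 -0.0 -0.006
27.7 -39.3 0.0 -0.0 -0.0 -0.006
28.0 -39.1 0.0 -0.0 -0.0 -0.006
--
0.0 -0.0 37.0 0.0 0.0 0.0
0.0 -0.0 37.0 0.0 0.0 0.0
0.0 -0.0 37.0 0.0 0.0 0.0
0.0 -0.0 37.0 0.0 0.0 0.0
--
```

{"fn": "move_arm", "kwargs": {
  "increments": "32 -30 -15 0 0 0 -1;32 -30 -15 0 0 0 -1;32 -30 -15 0 0 0 -1;32 -30 -15 0 0 0 -1;32 -30 -15 0 0 0 -1;32 -30 -15 0 0 0 -1;32 -30 -15 0 0 0 -1;32 -30 -15 0 0 0 -1;32 -30 -15 0 0 0 -1;32 -30 -15 0 0 0 -1"
}}

```text
time_s: 1.35
ee_pos: [0.4503, -0.194, 0.3957]
orientation: [-3.054, -0.663, 0.005]
contact_force: [-0.0, -0.9, -0.1]
gripper_width: 0.0854
```

{"fn": "move_arm", "kwargs": {
  "increments": "26 -40 0 0 0 -0.006 -1;26 -40 0 0 0 -0.006 -1;26 -40 0 0 0 -0.006 -1;26 -40 0 0 0 -0.006 -1;27 -40 0 0 0 -0.006 -1;27 -40 0 0 0 -0.006 -1;27 -40 0 0 0 -0.006 -1;27 -39 0 0 0 -0.006 -1;28 -39 0 0 0 -0.006 -1;28 -39 0 0 0 -0.006 -1"
}}

```text
time_s: 2.6
ee_pos: [0.5156, 0.2963, 0.3992]
orientation: [-3.033, -0.757, 0.009]
contact_force: [0.6, -0.5, -0.1]
gripper_width: 0.0853
```

```bash
python3 -c "
from h import *
plan([(.512,.277,.40,-61.5,1),(.512,.277,.252,-61.5,4)])
s=snap('wrist','w1.png');snap('scene','s1.png')
import pickle;pickle.dump(s,open('w1.pkl','wb'))
for P in((.44,.24,.25),(.512,.277,.25),(.631,.338,.296)):print(proj(s,P))"
```

```text
t 2.6 p [0.5156 0.2963 0.3992] jaw -61.99 zax [-0.009  0.014 -1.   ] j [0.34 0.04 1.59 0.02 1.52 1.43] w 0.0853 F [ 0.6 -0.5 -0.1]
-12.2 15.4 -1.1 -0.016 0.002 -0.009
--
0.0 0.0 37.0 -0.0 0.0 0.0
0.0 0.0 37.0 -0.0 0.0 0.0
0.0 0.0 37.0 -0.0 0.0 0.0
0.0 0.0 37.0 -0.0 0.0 0.0
--
[342.51498869 328.58447466]
[345.61881662 243.96892833]
[356.89775803  55.25307271]
```

View pics/w1.png

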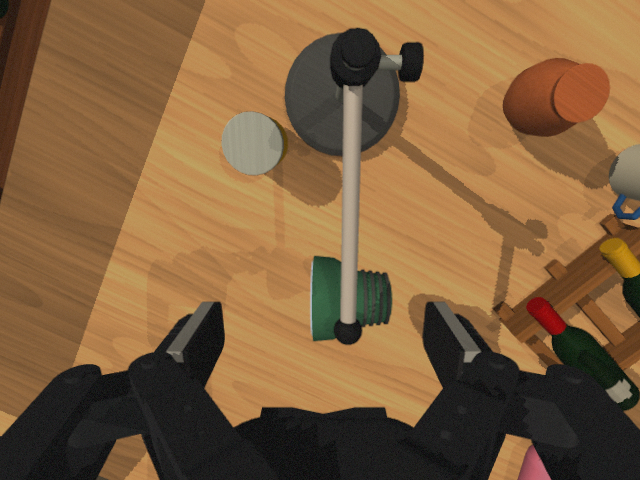

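The wrist view shows the tube running from its ball end at (348,330) to the post cap at (357,52). The lit face is the left edge of the head at (315,298).

```bash
python3 -c "
from h import *
import pickle
s=pickle.load(open('w1.pkl','rb'));S=pickle.load(open('d0.pkl','rb'))['scene']
c2=lambda u,v:(370+u/4.2857,145+v/4.2857)
print('end',atz(s,348,330,.25),tri((s,348,330),(S,*c2(131,64))))
a,b=atz(s,349,310,.25),atz(s,353,90,.25);print(a,b,np.degrees(np.arctan2(*(a-b)[[1,0]])))
print('cap',atz(s,356,45,.296),tri((s,356,45),(S,*c2(508,88))))
print('lens edge',atz(s,312,298,.185))
"
```

```text
end [0.44110724 0.23489514 0.25      ] [0.44324101 0.23628217 0.25320811]
[0.45932927 0.24411044 0.25      ] [0.61905599 0.33044448 0.25      ] -151.60829568411654
cap [0.63558016 0.34121556 0.296     ] [0.6359208  0.34122882 0.29420614]
lens edge [0.42364105 0.26633374 0.185     ]
```

{"fn": "move_arm", "kwargs": {
  "increments": "-12 15 0 -0.016 0.002 -0.007 -1;-2 3 37 0 0 0 -1;0 0 37 0 0 0 -1;0 0 37 0 0 0 -1;0 0 34 0 0 0 -1;0 0 0 0 0 0 -1"
}}

```text
time_s: 3.45
ee_pos: [0.5099, 0.2642, 0.2497]
orientation: [3.041, 0.768, -0.001]
contact_force: [0.2, 0.0, -0.1]
gripper_width: 0.0858
```

```bash
python3 -c "
from h import *
plan([(.517,.276,.250,-61.6,1)])"
```

```text
t 3.45 p [0.5099 0.2642 0.2497] jaw -61.66 zax [ 0.001 -0.005 -1.   ] j [ 0.3   0.07  1.83 -0.01  1.25  1.38] w 0.0858 F [ 0.2  0.  -0.1]
11.9 -7.0 -0.3 0.005 0.002 -0.001
--
```

{"fn": "move_arm", "kwargs": {
  "increments": "10 -7 0 0.005 0.002 0 -1;0 0 0 0 0 0 1;0 0 0 0 0 0 1;0 0 0 0 0 0 1;0 0 0 0 0 0 1;0 0 0 0 0 0 1;0 0 0 0 0 0 1",
  "grip_force": 30
}}

```text
time_s: 4.32
ee_pos: [0.5184, 0.2752, 0.257]
orientation: [-3.046, -0.768, -0.018]
contact_force: [0.8, -1.3, 0.3]
gripper_width: 0.0125
```

```bash
python3 -c "
from h import *
st=robot.read_state();p=st['ee_pos'];c=np.array([.636,.340]);v=p[:2]-c;print('r',np.linalg.norm(v),'ang',np.degrees(np.arctan2(v[1],v[0])))
r=np.linalg.norm(v);plan([]);a0=np.degrees(np.arctan2(v[1],v[0]));y0=-61.6
n=12;plan([(c[0]+r*np.cos(np.radians(a)),c[1]+r*np.sin(np.radians(a)),.25,a+90,1) for a in np.linspace(a0,-90,n+1)[1:]])"
```

```text
r 0.1342730214858301 ang -151.14576749529874
t 4.33 p [0.5184 0.2752 0.257 ] jaw -61.71 zax [ 0.011  0.003 -1.   ] j [ 0.32  0.08  1.8  -0.    1.25  1.39] w 0.0125 F [ 0.8 -1.3  0.3]
t 4.33 p [0.5184 0.2752 0.257 ] jaw -61.71 zax [ 0.011  0.003 -1.   ] j [ 0.32  0.08  1.8  -0.    1.25  1.39] w 0.0125 F [ 0.8 -1.3  0.3]
0.6 11.9 7.1 0.003 -0.011 -0.099
--
0.5 11.9 0.0 -0.0 -0.0 -0.089
--
0.5 11.9 0.0 -0.0 -0.0 -0.089
--
0.5 11.9 0.0 -0.0 -0.0 -0.089
--
0.5 11.9 0.0 -0.0 -0.0 -0.089
--
0.5 11.9 0.0 -0.0 -0.0 -0.089
--
0.5 11.9 0.0 -0.0 -0.0 -0.089
--
0.5 11.9 0.0 -0.0 -0.0 -0.089
--
0.5 11.9 0.0 -0.0 -0.0 -0.089
--
0.5 11.9 0.0 -0.0 -0.0 -0.089
--
0.5 11.9 0.0 -0.0 -0.0 -0.089
--
0.5 11.9 0.0 -0.0 -0.0 -0.089
--
```

{"fn": "move_arm", "kwargs": {
  "increments": "0.5 12 2 0 0 -0.09 1;0.5 12 2 0 0 -0.09 1;0.5 12 1 0 0 -0.09 1;0.5 12 1 0 0 -0.09 1;0.5 12 0 0 0 -0.09 1;0.5 12 0 0 0 -0.09 1"
}}

```text
time_s: 5.08
ee_pos: [0.5656, 0.2251, 0.257]
orientation: [-2.718, -1.563, -0.012]
contact_force: [-0.5, 1.3, 0.4]
gripper_width: 0.013
```

```bash
cat > arc.py <<'E'
from h import *
import sys
st=robot.read_state();p=st['ee_pos'];c=np.array([.636,.340]);v=p[:2]-c;r=np.linalg.norm(v);a0=np.degrees(np.arctan2(v[1],v[0]));print(r,a0,st['wrist_torque'])
n=int(sys.argv[1]);plan([(c[0]+r*np.cos(np.radians(a)),c[1]+r*np.sin(np.radians(a)),p[2],a+90,1) for a in np.linspace(a0,-90,n+1)[1:]])
E
python3 arc.py 6
```

```text
0.134754881181913 -121.48742754354784 [ 0.1299548   0.16560349 -0.40961187]
t 5.08 p [0.5656 0.2251 0.257 ] jaw -30.19 zax [ 0.003  0.009 -1.   ] j [0.21 0.13 1.74 0.01 1.26 0.73] w 0.013 F [-0.5  1.3  0.4]
0.3 12.3 -0.0 -0.001 -0.01 -0.069
--
0.6 12.3 0.0 0.0 0.0 -0.092
--
0.6 12.3 0.0 0.0 0.0 -0.092
--
0.6 12.3 0.0 0.0 -0.0 -0.092
--
0.6 12.3 -0.0 -0.0 -0.0 -0.092
--
0.6 12.3 -0.0 -0.0 0.0 -0.092
--
```

{"fn": "move_arm", "kwargs": {
  "increments": "0.5 12 0 0 0 -0.08 1;0.5 12 0 0 0 -0.09 1;0.5 12 0 0 0 -0.09 1;0.5 12 0 0 0 -0.09 1;0.5 12 0 0 0 -0.09 1;0.5 12 0 0 0 -0.09 1;0 0 0 0 0 0 1;0 0 0 0 0 0 1"
}}

```text
time_s: 6.08
ee_pos: [0.6352, 0.2051, 0.257]
orientation: [-2.208, -2.222, -0.01]
contact_force: [0.7, 0.5, 0.9]
gripper_width: 0.0127
```

```bash
python3 arc.py 1; python3 -c "
from h import *
import pickle
d={n:snap(n,n+'2.png') for n in('scene','side','wrist')}
pickle.dump(d,open('d2.pkl','wb'))
i=cv2.imread('pics/scene2.png')[140:290,350:550];w=cv2.imread('pics/wrist2.png')
cv2.imwrite('pics/m2.png',np.hstack([cv2.resize(i,(400,300)),cv2.resize(w,(400,300))]))
"
```

```text
0.134884141261135 -90.32370520920098 [-0.00337572 -0.13288381 -0.13890772]
t 6.08 p [0.6352 0.2051 0.257 ] jaw 0.36 zax [-0.002  0.011 -1.   ] j [0.16 0.26 1.59 0.01 1.29 0.15] w 0.0127 F [0.7 0.5 0.9]
-0.0 0.8 -0.0 -0.002 -0.011 0.006
--
```

View pics/m2.png

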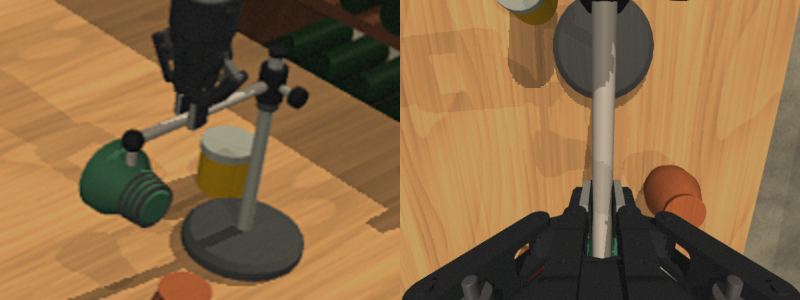

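The arm now lies along world −y with the grip on the tube. I release it, back up and check the angle.

{"fn": "move_arm", "kwargs": {
  "increments": "0 0 0 0 0 0 -1;0 0 0 0 0 0 -1;0 0 0 0 0 0 -1;0 0 0 0 0 0 -1;0 0 0 0 0 0 -1;0 0 -30 0 0 0 -1;0 0 -35 0 0 0 -1;0 0 -35 0 0 0 -1;-20 0 -35 0 0 0 -1;-20 0 0 0 0 0 -1;0 0 0 0 0 0 -1"
}}

```text
time_s: 7.6
ee_pos: [0.6335, 0.1629, 0.3925]
orientation: [-2.2, -2.221, 0.004]
contact_force: [-0.2, 0.9, 0.3]
gripper_width: 0.0857
```

```bash
python3 -c "
from h import *
import pickle
d={n:snap(n,n+'3.png') for n in('scene','wrist')}
pickle.dump(d,open('d3.pkl','wb'));plan([])
i=cv2.imread('pics/scene3.png')[140:290,380:500];w=cv2.imread('pics/wrist3.png')
cv2.imwrite('pics/m3.png',np.hstack([cv2.resize(i,(320,400),interpolation=cv2.INTER_CUBIC),cv2.resize(w[:400],(480,300)).copy() if 0 else cv2.resize(w,(480,400))]))
"
```

```text
t 7.7 p [0.6334 0.164  0.3925] jaw 0.61 zax [-0.013  0.01  -1.   ] j [0.09 0.18 1.45 0.01 1.53 0.08] w 0.0856 F [-1.   0.5 -0.2]
```

View pics/m3.png

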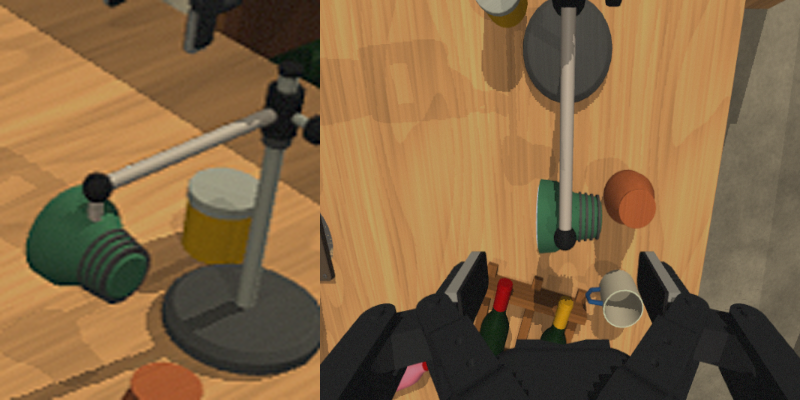

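The tube runs from its end at about (327,286) up to (332,18) in the wrist image. The lens face edge is near (289,260) and the tube looks aligned. I'll measure it more finely.

```bash
python3 -c "
from h import *
import pickle
d=pickle.load(open('d3.pkl','rb'));s=d['wrist'];hs=cv2.cvtColor(s['image'],cv2.COLOR_RGB2HSV).astype(int)
P=[]
for v in range(130,215,5):
    u=np.arange(310,350);k=u[(hs[v,310:350,1]<70)&(hs[v,310:350,2]>90)]
    if len(k)>5:P.append(atz(s,k.mean(),v,.25)[:2])
P=np.array(P);f=np.polyfit(P[:,1],P[:,0],1);print(len(P),P[0],P[-1],'dx/dy deg',np.degrees(np.arctan(f[0])))
print('end',atz(s,326.7,285.7,.25),tri((s,326.7,285.7),(d['scene'],380+97*120/320,140+187*150/400)))
# lens left edge: white-ish thin rim then green
row=s['image'][260];print([tuple(row[u]) for u in range(280,300,2)])
for u in(287,289,291):print(u,atz(s,u,258,.185))
"
```

```text
17 [0.63500494 0.24510805] [0.63476098 0.18418568] dx/dy deg 0.22091803021672385
end [0.63503345 0.11863432 0.25      ] [0.63550119 0.11994556 0.25204656]
[(np.uint8(190), np.uint8(140), np.uint8(82)), (np.uint8(193), np.uint8(138), np.uint8(83)), (np.uint8(191), np.uint8(136), np.uint8(81)), (np.uint8(191), np.uint8(137), np.uint8(80)), (np.uint8(177), np.uint8(154), np.uint8(139)), (np.uint8(60), np.uint8(106), np.uint8(73)), (np.uint8(62), np.uint8(110), np.uint8(75)), (np.uint8(63), np.uint8(109), np.uint8(75)), (np.uint8(60), np.uint8(105), np.uint8(72)), (np.uint8(64), np.uint8(106), np.uint8(76))]
287 [0.59387241 0.1201595  0.185     ]
289 [0.59594259 0.1201911  0.185     ]
291 [0.59801231 0.12022267 0.185     ]
```

Lamp is within about 0.3° of straight back, with the lens at about (0.595, 0.119, 0.185). Now to the bottle.

```bash
python3 -c "
from h import *
plan([(.472,-.202,.30,-15.8,8)])"
```

```text
t 7.7 p [0.6334 0.164  0.3925] jaw 0.61 zax [-0.013  0.01  -1.   ] j [0.09 0.18 1.45 0.01 1.53 0.08] w 0.0856 F [-1.   0.5 -0.2]
-45.6 -20.5 11.4 -0.002 -0.001 0.036
-46.3 -18.9 11.4 -0.002 -0.001 0.036
-47.0 -17.2 11.4 -0.002 -0.001 0.036
-47.6 -15.6 11.4 -0.002 -0.001 0.036
-48.1 -13.9 11.4 -0.002 -0.001 0.036
-48.5 -12.2 11.5 -0.002 -0.001 0.036
-48.9 -10.4 11.5 -0.002 -0.001 0.036
-49.2 -8.7 11.5 -0.002 -0.001 0.036
--
```

{"fn": "move_arm", "kwargs": {
  "increments": "-46 -20 0 -0.002 -0.001 0.036 -1;-46 -19 5 -0.002 -0.001 0.036 -1;-47 -17 12 -0.002 -0.001 0.036 -1;-48 -16 12 -0.002 -0.001 0.036 -1;-48 -14 15 -0.002 -0.001 0.036 -1;-48 -12 15 -0.002 -0.001 0.036 -1;-49 -10 15 -0.002 -0.001 0.036 -1;-40 -9 15 -0.002 -0.001 0.036 -1;0 0 0 0 0 0 -1"
}}

```text
time_s: 8.82
ee_pos: [0.4662, -0.1951, 0.2849]
orientation: [-2.494, -1.881, 0.012]
contact_force: [0.5, 0.4, 0.3]
gripper_width: 0.0853
```

```bash
python3 -c "
from h import *
import pickle
s=snap('wrist','w4.png');pickle.dump(s,open('w4.pkl','wb'))
plan([(.472,-.202,.25,-15.8,1),(.472,-.202,.06,-15.8,5)])
c,sn=np.cos(1.295),np.sin(1.295)
w=cv2.imread('pics/w4.png')
for X in(-.085,0,.085,.155):
    P=(.472+c*X,-.202+sn*X,.062);u=proj(s,P);print(X,u)
    if abs(u).max()<2000: cv2.circle(w,tuple(int(i) for i in u.round()),4,(255,0,255),1)
cv2.imwrite('pics/w4m.png',w)
"
```

```text
t 8.88 p [ 0.467  -0.1943  0.2858] jaw -15.84 zax [-0.015  0.009 -1.   ] j [-0.59 -0.11  1.93 -0.    1.34 -0.32] w 0.0849 F [ 0.1  0.1 -0.1]
-6.2 7.5 35.6 -0.017 -0.004 -0.001
--
-0.0 0.0 38.0 -0.0 -0.0 -0.0
-0.0 0.0 38.0 -0.0 -0.0 -0.0
-0.0 0.0 38.0 -0.0 -0.0 -0.0
-0.0 0.0 38.0 -0.0 -0.0 -0.0
-0.0 0.0 38.0 -0.0 -0.0 -0.0
--
-0.085 [334.18563993 292.34048817]
0 [334.84319047 217.75565549]
0.085 [335.56687344 132.33119696]
0.155 [336.21271734  52.66971699]
```

View pics/w4m.png

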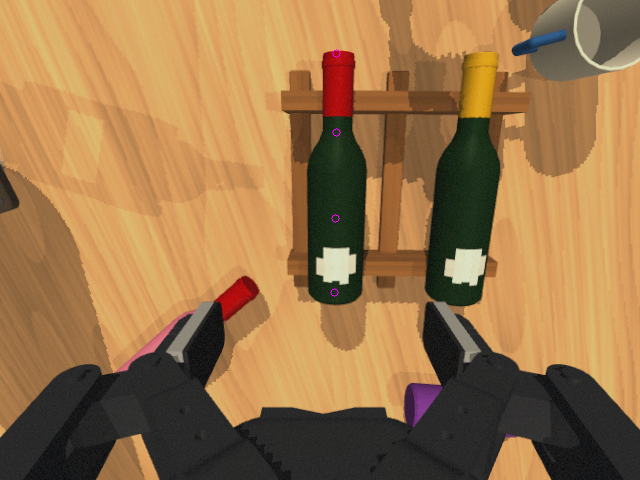

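The wrist view confirms the fit: marks sit on the red-capped bottle's axis (base 335,292; mouth 336,53 against the seen 339,53). Descending.

{"fn": "move_arm", "kwargs": {
  "increments": "-5 6 30 -0.017 -0.004 0.005 -1;0 0 38 0 0 0 -1;0 0 38 0 0 0 -1;0 0 30 0 0 0 -1;0 0 0 0 0 0 -1"
}}

```text
time_s: 9.5
ee_pos: [0.476, -0.1944, 0.1478]
orientation: [2.5, 1.898, 0.007]
contact_force: [0.0, -0.0, -0.0]
gripper_width: 0.0853
```

```bash
python3 -c "
from h import *
plan([(.4725,-.202,.06,-16.2,2)])"
```

```text
t 9.5 p [ 0.476  -0.1944  0.1478] jaw -15.58 zax [ 0.005  0.001 -1.   ] j [-0.59  0.04  2.05  0.    1.05 -0.32] w 0.0853 F [ 0. -0. -0.]
-4.2 -0.9 43.9 0.002 -0.001 0.005
-4.2 -0.7 43.9 0.002 -0.001 0.005
--
```

{"fn": "move_arm", "kwargs": {
  "increments": "-8 -2 20 0.002 0 0.01 -1;0 0 33 0 0 0 -1;0 0 33 0 0 0 -1;0 0 0 0 0 0 -1;0 0 0 0 0 0 -1"
}}

```text
time_s: 10.12
ee_pos: [0.4813, -0.2017, 0.0702]
orientation: [2.492, 1.886, 0.016]
contact_force: [0.2, 0.2, 0.2]
gripper_width: 0.0854
```

```bash
python3 -c "
from h import *
plan([(.4725,-.202,.06,-16.2,1)])"
```

```text
t 10.12 p [ 0.4813 -0.2017  0.0702] jaw -15.76 zax [ 0.018 -0.007 -1.   ] j [-0.59  0.17  2.08  0.01  0.88 -0.32] w 0.0854 F [0.2 0.2 0.2]
-2.7 -8.5 10.0 0.019 0.001 0.008
--
```

{"fn": "move_arm", "kwargs": {
  "increments": "-2.5 -8 10 0.019 0.001 0.008 -1;0 0 0 0 0 0 -1"
}}

```text
time_s: 10.38
ee_pos: [0.4744, -0.2028, 0.0625]
orientation: [2.509, 1.884, 0.001]
contact_force: [-0.3, 0.5, -0.0]
gripper_width: 0.0854
```

```bash
python3 -c "
from h import *
plan([(.4725,-.202,.06,-16.2,1)])"
```

```text
t 10.38 p [ 0.4744 -0.2028  0.0625] jaw -16.2 zax [ 0.003 -0.003 -1.   ] j [-0.6   0.18  2.09 -0.    0.87 -0.32] w 0.0854 F [-0.3  0.5 -0. ]
0.2 -2.0 2.5 0.004 0.002 -0.0
--
```

{"fn": "move_arm", "kwargs": {
  "increments": "0 -2 2.5 0.004 0.002 0 -1;0 0 0 0 0 0 0;0 0 0 0 0 0 0.5;0 0 0 0 0 0 1;0 0 0 0 0 0 1;0 0 0 0 0 0 1",
  "grip_force": 95
}}

```text
time_s: 11.12
ee_pos: [0.4733, -0.203, 0.0618]
orientation: [2.511, 1.885, 0.001]
contact_force: [0.1, 1.0, 1.7]
gripper_width: 0.0574
```

```bash
python3 -c "
from h import *
plan([(.4725,-.202,.14,-16.2,8)])"
```

```text
t 11.12 p [ 0.4733 -0.203   0.0618] jaw -16.23 zax [ 0.002 -0.001 -1.   ] j [-0.6   0.18  2.09  0.    0.87 -0.32] w 0.0574 F [0.1 1.  1.7]
0.1 -0.1 -9.8 0.0 0.0 -0.0
0.1 -0.1 -9.8 0.0 0.0 -0.0
0.1 -0.1 -9.8 0.0 0.0 -0.0
0.1 -0.1 -9.8 0.0 0.0 -0.0
0.1 -0.1 -9.8 0.0 0.0 -0.0
0.1 -0.1 -9.8 0.0 0.0 -0.0
0.1 -0.1 -9.8 0.0 0.0 -0.0
0.1 -0.1 -9.8 0.0 0.0 -0.0
--
```

{"fn": "move_arm", "kwargs": {
  "increments": "0 0 -4 0 0 0 1;0 0 -6 0 0 0 1;0 0 -8 0 0 0 1;0 0 -10 0 0 0 1;0 0 -12 0 0 0 1;0 0 -12 0 0 0 1;0 0 -10 0 0 0 1;0 0 -8 0 0 0 1;0 0 -5 0 0 0 1;0 0 0 0 0 0 1"
}}

```text
time_s: 12.38
ee_pos: [0.4701, -0.2008, 0.1381]
orientation: [-2.508, -1.882, 0.003]
contact_force: [-0.9, 0.1, -7.5]
gripper_width: 0.0575
```

```bash
python3 -c "
from h import *
import pickle
plan([(.4725,-.202,.185,-16.2,8)]);print(robot.read_state()['wrist_torque'])
d={n:snap(n) for n in('scene','side')};pickle.dump(d,open('d5.pkl','wb'))
i=d['scene']['image'][220:340,210:370,::-1];cv2.imwrite('pics/m5.png',cv2.resize(i,(800,600),interpolation=cv2.INTER_CUBIC))"
```

```text
t 12.38 p [ 0.4701 -0.2008  0.1381] jaw -16.22 zax [-0.005  0.004 -1.   ] j [-0.6   0.05  2.06 -0.    1.04 -0.32] w 0.0575 F [-0.9  0.1 -7.5]
-0.0 0.3 -5.9 -0.001 -0.0 -0.0
-0.0 0.3 -5.9 -0.001 -0.0 -0.0
-0.0 0.3 -5.9 -0.001 -0.0 -0.0
-0.1 0.3 -5.9 -0.001 -0.0 -0.0
-0.1 0.3 -5.9 -0.001 -0.0 -0.0
-0.1 0.3 -5.9 -0.001 -0.0 -0.0
-0.1 0.3 -5.9 -0.001 -0.0 -0.0
-0.1 0.3 -5.9 -0.001 -0.0 -0.0
--
[-0.04328653 -0.01274185  0.03050751]
```

View pics/m5.png

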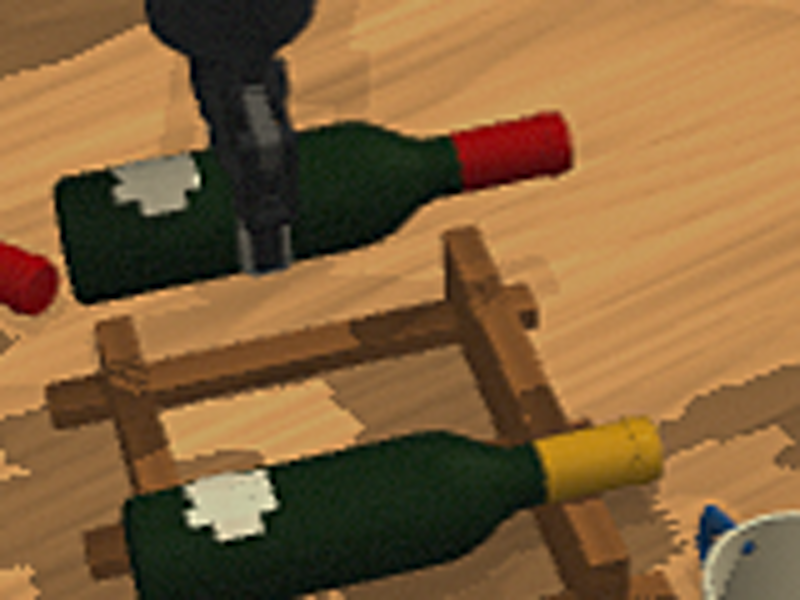

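The bottle has left the rack and the gold one is still lying in it. I check the level from the pixels: base edge middle about (224.0,268.4), mouth edge middle about (323.2,248.4).

```bash
cat > lvl.py <<'E'
from h import *
def model(s,o,yaw,pit):
    d=np.array([np.cos(yaw)*np.cos(pit),np.sin(yaw)*np.cos(pit),np.sin(pit)])
    e1=np.array([-np.sin(yaw),np.cos(yaw),0]);e2=np.cross(d,e1);out=[]
    for X,r in((-.085,.03),(.155,.015)):
        c=np.array([proj(s,np.array(o)+d*X+r*(np.cos(t)*e1+np.sin(t)*e2)) for t in np.linspace(0,6.283,60)])
        out+=[c[c[:,1].argmin()],c[c[:,1].argmax()]]
    return np.array(out)
E
python3 -c "
from lvl import *
import pickle
s=pickle.load(open('d5.pkl','rb'))['scene']
st=robot.read_state();p=st['ee_pos']
f=lambda u,v:(210+u/5,220+v/5)
print(np.array([f(62,180),f(82,303),f(560,112),f(570,175)]))
yaw=np.radians(73.8)
for pit in(-.03,0,.03):print(pit,model(s,[p[0]-.0008,p[1]+.001,p[2]+.0005],yaw,pit).round(1).tolist())
"
```

```text
[[222.4 256. ]
 [226.4 280.6]
 [322.  242.4]
 [324.  255. ]]
-0.03 [[220.4, 254.7], [224.8, 280.6], [321.6, 243.6], [323.7, 256.0]]
0 [[220.2, 255.6], [225.2, 281.4], [321.5, 242.1], [323.8, 254.5]]
0.03 [[220.0, 256.6], [225.7, 282.1], [321.3, 240.6], [323.9, 252.9]]
```

```bash
python3 -c "
from h import *
plan([(.4725,-.19,.18,-16.2,5),(.5,.034,.184,0,12)])"
```

```text
t 12.47 p [ 0.4697 -0.2005  0.1374] jaw -16.22 zax [-0.007  0.005 -1.   ] j [-0.6   0.05  2.06 -0.    1.04 -0.32] w 0.0576 F [ 0.4  0.  -6.6]
2.2 -0.1 -8.5 -0.002 -0.001 -0.0
2.2 -0.1 -8.5 -0.002 -0.001 -0.0
2.2 -0.1 -8.5 -0.002 -0.001 -0.0
2.2 -0.1 -8.5 -0.002 -0.001 -0.0
2.2 -0.1 -8.5 -0.002 -0.001 -0.0
--
18.6 -3.0 -0.3 0.0 0.0 -0.024
18.6 -2.6 -0.3 0.0 0.0 -0.024
18.7 -2.1 -0.3 0.0 0.0 -0.024
18.7 -1.7 -0.3 0.0 0.0 -0.024
18.8 -1.2 -0.3 0.0 0.0 -0.024
18.8 -0.8 -0.3 0.0 0.0 -0.024
18.8 -0.4 -0.3 0.0 0.0 -0.024
18.8 0.1 -0.3 0.0 0.0 -0.024
18.8 0.5 -0.3 0.0 0.0 -0.024
18.8 1.0 -0.3 0.0 0.0 -0.024
18.8 1.4 -0.3 0.0 0.0 -0.024
18.7 1.9 -0.3 0.0 0.0 -0.024
--
```

{"fn": "move_arm", "kwargs": {
  "increments": "2 0 -6 -0.002 -0.001 0 1;2 0 -9 -0.002 -0.001 0 1;2 0 -10 -0.002 -0.001 0 1;2 0 -9 -0.002 -0.001 0 1;3 0 -6 -0.002 -0.001 0 1;6 -1 -1 0 0 -0.006 1;10 -2 0 0 0 -0.012 1;15 -2 0 0 0 -0.018 1"
}}

```text
time_s: 13.48
ee_pos: [0.4762, -0.1563, 0.1805]
orientation: [2.476, 1.93, -0.001]
contact_force: [-0.3, 0.2, -7.1]
gripper_width: 0.0577
```

```bash
python3 -c "
from h import *
plan([(.5,.034,.184,0,11)])"
```

```text
t 13.47 p [ 0.4762 -0.1563  0.1805] jaw -14.12 zax [ 0.001 -0.002 -1.   ] j [-0.52 -0.03  2.06 -0.    1.11 -0.27] w 0.0577 F [-0.3  0.2 -7.1]
17.3 -2.1 -0.4 0.0 0.0 -0.022
17.3 -1.7 -0.3 0.0 0.0 -0.022
17.4 -1.3 -0.3 0.0 0.0 -0.022
17.4 -1.0 -0.3 0.0 0.0 -0.022
17.4 -0.6 -0.3 0.0 0.0 -0.022
17.4 -0.2 -0.3 0.0 0.0 -0.022
17.4 0.2 -0.3 0.0 0.0 -0.022
17.4 0.6 -0.3 0.0 0.0 -0.022
17.4 1.0 -0.3 0.0 0.0 -0.022
17.4 1.4 -0.3 0.0 0.0 -0.022
17.3 1.8 -0.3 0.0 0.0 -0.022
--
```

{"fn": "move_arm", "kwargs": {
  "increments": "17 -2 0 0 0 -0.022 1;18 -2 0 0 0 -0.022 1;18 -1 0 0 0 -0.022 1;18 -1 0 0 0 -0.022 1;18 -1 0 0 0 -0.022 1;18 0 0 0 0 -0.022 1;18 0 0 0 0 -0.022 1;17 1 0 0 0 -0.022 1;15 1 0 0 0 -0.022 1;10 1 0 0 0 -0.02 1;5 1 0 0 0 -0.015 1;0 0 0 0 0 0 1"
}}

```text
time_s: 14.98
ee_pos: [0.4963, 0.0325, 0.1784]
orientation: [-2.207, -2.232, 0.002]
contact_force: [0.1, -0.4, -7.4]
gripper_width: 0.0573
```

```bash
python3 -c "
from h import *
plan([(.5,.034,.184,0,2)])"
```

```text
t 14.97 p [0.4963 0.0325 0.1784] jaw 0.65 zax [-0.003  0.001 -1.   ] j [-0.14 -0.04  2.07  0.    1.11 -0.15] w 0.0573 F [ 0.1 -0.4 -7.4]
0.7 1.9 -2.8 -0.001 -0.0 0.006
0.7 1.9 -2.8 -0.001 -0.0 0.006
--
```

{"fn": "move_arm", "kwargs": {
  "increments": "0.7 2 -3 -0.001 0 0.005 1;0.7 2 -4 -0.001 0 0.005 1;0 0 0 0 0 0 1;0 0 0 0 0 0 1"
}}

```text
time_s: 15.48
ee_pos: [0.5008, 0.0327, 0.1861]
orientation: [-2.223, -2.22, 0.0]
contact_force: [-0.6, -0.7, -6.6]
gripper_width: 0.0575
```

```bash
python3 -c "
from lvl import *
import pickle
plan([(.5,.034,.184,0,1)])
d={n:snap(n) for n in('scene','side')};pickle.dump(d,open('d6.pkl','wb'))
cv2.imwrite('pics/m6.png',cv2.resize(d['scene']['image'][140:290,280:480,::-1],(800,600),interpolation=cv2.INTER_CUBIC))
p=robot.read_state()['ee_pos'];s=d['scene']
for pit in(-.03,0,.03):print(pit,((model(s,[p[0],p[1],p[2]+.0005],np.pi/2,pit)-[280,140])*4).round(0).tolist())
"
```

```text
t 15.47 p [0.5008 0.0327 0.1861] jaw -0.09 zax [-0. -0. -1.] j [-0.14 -0.04  2.05 -0.    1.13 -0.14] w 0.0575 F [-0.6 -0.7 -6.6]
1.3 -0.8 2.1 -0.0 0.0 -0.001
--
-0.03 [[144.0, 306.0], [171.0, 404.0], [468.0, 215.0], [478.0, 260.0]]
0 [[143.0, 310.0], [172.0, 407.0], [468.0, 208.0], [480.0, 254.0]]
0.03 [[142.0, 315.0], [174.0, 410.0], [468.0, 202.0], [481.0, 247.0]]
```

View pics/m6.png

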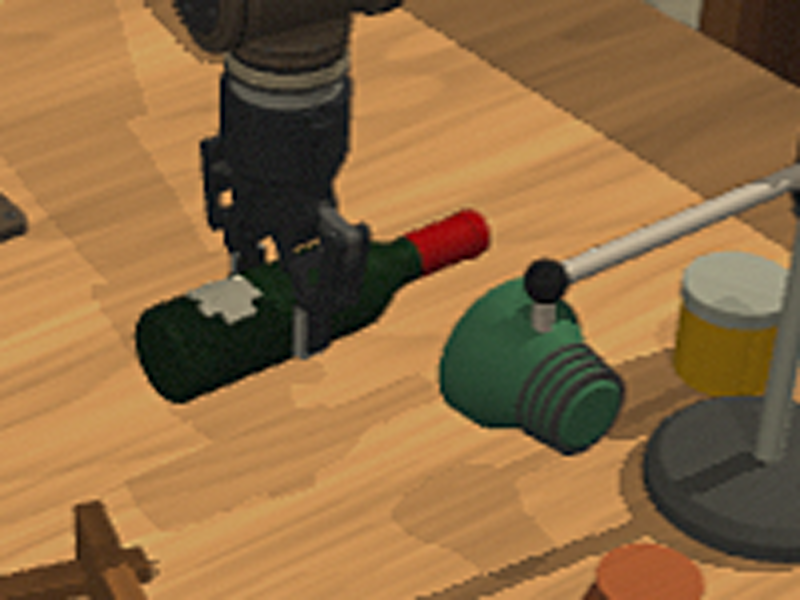

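The bottle is level: the mouth edge is seen at (468,210)–(482,252), and the zero-pitch prediction is (468,208)–(480,254). The mark is on top, nothing touches it, and the neck is in front of the lens. Handing in.

```bash
python3 -c "
from h import *
plan([]);print(robot.read_state()['qd'].round(4));print(robot.finish_job())"
```

```text
t 15.57 p [0.5009 0.0327 0.1861] jaw -0.08 zax [-0. -0. -1.] j [-0.14 -0.04  2.05 -0.    1.13 -0.14] w 0.0576 F [-0.3 -0.1 -6.3]
[ 0.0021  0.0002  0.0018 -0.0009  0.002   0.0002]
the job is handed in; nothing more can be done
None
```

I swung the lamp round by its tube and let go of it. Then I lifted the red-capsuled dark green bottle level from the rack. I handed the job in at 15.6 s, still holding the bottle in front of the light.

- **Lamp:** after I let go, the tube measured about 0.2° off straight back. The lens is at about (0.595, 0.119, 0.185) m; its x was read off a single picture and could be about 3 mm out.
- **Bottle position:** the start of the neck is at about (0.501, 0.118, 0.186) m, roughly 94 mm from the lens face. That puts it within about 2 mm of the middle of the light in height and sideways.
- **Bottle attitude:** it is broadside to the light within about half a degree, and level within about 0.01 rad in the last picture. The white mark is uppermost, and the bottle touches only the fingers.
- **Other things:** I did not touch the gold-capped bottle, the mug, the jar or the tin. The last picture covered only the jar and the tin; I last saw the gold bottle and the mug in place just after the lift.

No check failed or disagreed by more than a few millimetres. One early side-view reading of the lamp post was about 20 mm off. I dropped it in favour of a sharper one from the wrist camera.

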